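# Stroke the push-in caterpillar and hold its nose

### The arm

A 7-joint arm with a two-finger parallel gripper is mounted at the origin on the work surface. World frame = base frame: x ahead of the robot, y to its left, z up, the work surface at z = 0. Lengths are in m, angles in rad, forces in N, time in s.
With the tool pointing down it reaches from about 0.425 to 0.925 m from the base axis. Payload 6.8 kg.
Tool frame: the origin (TCP) lies at the very end of the fingers, on their centre line; the grasp point (between the pads) lies 19 mm behind it; z points along the fingers, y is the line along which they close (so a half turn about z gives the same grasp; the last joint's range is limited). The gripper opens to 85 mm and grips with 20 to 120 N. Pads are 22 mm wide; open, the fingers measure 114 mm over their backs; the gripper's body (76 mm by 85 mm) begins 54 mm behind the grasp point. The pads swing forward as they close: fully open they stand 13 mm farther back than shut.
Start: joints at [-1.254, 0.477, 0.022, 1.555, -0.011, 1.109, -0.083], TCP at [0.278, 0.615, 0.231] pointing down, gripper open.
Joint ranges: [-2.96, 2.96], [-0.34, 2.1], [-1.41, 1.46], [0.24, 2.44], [-1.37, 4.51], [0.17, 1.92], [-2.96, 2.96]. Speed limits (rad/s): [2.39, 2.39, 3.14, 3.14, 3.14, 3.14, 3.14].

### API

Orientations are given as a unit quaternion [w, x, y, z].
In Python, from station import bot gives the robot as it stands.
- The arm moves only by the tool jog_arm, never from a script. Its argument "motion" is a list of rows, each a list of 7 numbers: the turn, a rotation vector about the tool's x, y, z in rad, then the shift along the tool's x, y, z in mm, then the finger opening in mm, from 0 to 85.4. A call has 1 to 10 rows; each row is the pose to reach, as a shift and turn from the pose commanded when the call began, along the tool's axes at that moment; what a row does not reach only later rows make up. A row lasts 1/8 s, in which the tool goes at most 62.5 mm and 10.7 degrees, less where a joint would pass 70% of its speed; a pose out of reach is approached as far as the arm can. A call with a gripper value outside its range is refused whole. The fingers move at their own pace and stop on an object; "grip_force" is the grip in N (left out, the last holds). Time passes only in rows, so rows that repeat a pose let the fingers close. It gives the time, the measured TCP pose, the force, the opening and the grip force at its end, in the units of the state.
- bot.get_obs(): the state, without advancing time (a new reading comes with each control period).
- bot.read_camera(name): name is "side" or "top" or "wrist"; returns a dict with "pixels" (420x560x3 uint8, red, green, blue), "camera_matrix" (3x3 intrinsics, pixels), "T" (4x4, takes a point from camera to world coordinates); the wrist camera has in their place "tool_from_camera" (4x4, takes a point from camera to tool coordinates, whose origin is the TCP and whose axes are the flange's). Camera axes: x right, y down, z forward; pixel columns grow to the right and rows downward; lengths in m; the calibration is good to about 2 mm. A picture is of the moment at which its call begins: read the wrist's pose just before it. There is no depth.
- bot.hand_in(): hands the job in; it is judged then, once.
Trained networks look in a picture, given as the dict that the camera call returned (one of the last four; its "shot" number tells which), for a name from the list of things; names that differ only in an ending like _2 or _b are one class to them, and where a whole thing is asked for, a point or a joint stands for the part that bears it (a point fixed in the world has none). Each returns a list of dicts, best first, with "score" (0 to 1); they miss things now and then, are a little off and sometimes report something else, mostly with a low value. They report only what shows in the picture. A call takes as long as a camera call.
- bot.spot_in(thing, picture): "xy" ([column, row] in pixels, amid what is visible of it).
- bot.tip_of(thing, picture): "xy" ([column, row] in pixels: a listed point, or the origin of a listed thing).
The state is a dict: "t": time; "q": joint angles; "joint_vel": joint speeds; "joint_torque": joint torques, N m; "eef_pos": TCP position; "tool_rot": TCP orientation; "contact_force": force on the tool from outside, world axes, zero at the start; "torque": the same for the moment, N m; "gripper_width": opening from 0.0 (shut) to 1.0 (fully open); "grasp_force": force on a finger pad.
Only numpy, scipy, OpenCV 4.12 (cv2) and the standard library are available. Lean on these libraries where they do the work, as an engineer would, in place of code of your own. Each camera call takes 0.05 s, during which the arm holds its last target. There are 200 camera calls.

### The job

Try out the caterpillar toy on the shop counter: with closed fingertips run lightly along its back from the tail end towards the head, pushing each of the five bubbles well in, one after another in that order, then press the red nose down and finish while still holding it down. Only touch the toy: do not pick it up or push it along, and leave the other toys as they are.

Things in the scene. Friction and masses are not known exactly. Their poses are not given: they have to be found in the camera images.
- toy: Loose push-in caterpillar toy lying flat on the table, about 0.85 kg, 300 mm long, 90 mm wide: five green discs (radius 29) in a snaking row, then a yellow head disc (radius 37) with eyes, feelers and a red nose. Flat deck 20 mm above the table. Origin: underside, about mid-length, on the table; z up; +x runs from tail to head, y to the left of that. Any heading is possible.
- pad1_top (a point): Top of bubble 1 of 5 counted from the tail (blue): a round dome, 34 mm across, at about x -100, y 6 mm in the toy's frame. The top is 7 mm above the green deck (27 mm above the table) when out, 2 mm above it when fully pushed in; the point moves with the bubble.
- pad1 (a joint): How far bubble 1 is pushed in, m: 0 out, 0.005 fully in. It yields to about 1 N and stays where it is left; 0.0025 or more counts as pushed in.
- pad2_top (a point): Top of bubble 2 of 5 counted from the tail (orange): a round dome, 34 mm across, at about x -60, y 15 mm in the toy's frame. The top is 7 mm above the green deck (27 mm above the table) when out, 2 mm above it when fully pushed in; the point moves with the bubble.
- pad2 (a joint): How far bubble 2 is pushed in, m: 0 out, 0.005 fully in. It yields to about 1 N and stays where it is left; 0.0025 or more counts as pushed in.
- pad3_top (a point): Top of bubble 3 of 5 counted from the tail (white): a round dome, 34 mm across, at about x -20, y -4 mm in the toy's frame. The top is 7 mm above the green deck (27 mm above the table) when out, 2 mm above it when fully pushed in; the point moves with the bubble.
- pad3 (a joint): How far bubble 3 is pushed in, m: 0 out, 0.005 fully in. It yields to about 1 N and stays where it is left; 0.0025 or more counts as pushed in.
- pad4_top (a point): Top of bubble 4 of 5 counted from the tail (red): a round dome, 34 mm across, at about x 20, y -16 mm in the toy's frame. The top is 7 mm above the green deck (27 mm above the table) when out, 2 mm above it when fully pushed in; the point moves with the bubble.
- pad4 (a joint): How far bubble 4 is pushed in, m: 0 out, 0.005 fully in. It yields to about 1 N and stays where it is left; 0.0025 or more counts as pushed in.
- pad5_top (a point): Top of bubble 5 of 5 counted from the tail (violet): a round dome, 34 mm across, at about x 60, y 2 mm in the toy's frame. The top is 7 mm above the green deck (27 mm above the table) when out, 2 mm above it when fully pushed in; the point moves with the bubble.
- pad5 (a joint): How far bubble 5 is pushed in, m: 0 out, 0.005 fully in. It yields to about 1 N and stays where it is left; 0.0025 or more counts as pushed in.
- nose_top (a point): Top of the red nose button on the yellow head, 22 mm across, at x 104, y 0 mm in the toy's frame; 14 mm above the deck (34 mm above the table) when out.
- nose (a joint): How far the nose is pushed down, m: 0 out, 0.008 fully down. Sprung: needs about 0.7 N to start and 3.5 N fully down, and comes back up when let go; 0.003 or more counts as held down.
- duck_yellow: Loose yellow bath duck, 45 mm wide, 46 mm tall, beside the caterpillar (bystander). Origin: centre of its underside.
- duck_blue: Loose blue bath duck, 45 mm wide, 46 mm tall, beside the caterpillar (bystander). Origin: centre of its underside.
- figure: Loose round orange smiling figure, 66 mm wide, 40 mm tall, beside the caterpillar (bystander). Origin: centre of its underside.
- bangle: Loose red bangle lying flat, 64 mm across, 9 mm high, beside the caterpillar (bystander). Origin: centre of its underside.
- tub: Loose clear tub with a blue label and yellow cap, 64 mm across, 85 mm tall, to the robot's left (bystander). Origin: centre of its underside.
- toybox: Loose red toy carton, 60 x 90 x 110 mm tall, to the robot's right (bystander). Origin: centre of its underside.

How it is judged:
By the outcome, as a careful person would: the job done as asked, in the order asked, and still so for the second after the job is handed in, while the arm keeps its last pose, push and grip.
It also fails if it takes over 45 s, if anything falls off the work surface, if the arm or the gripper's body presses on something with over 40 N, if the wrist force passes 120 N, or if a joint passes its speed limit or range.

## Working session

There is one attempt and no reset: what is moved stays moved. The work goes in short steps, Python scripts to look and compute and a tool call to move; the robot and the scene stay as the last step left them, time stands still between calls to the robot, and variables do not carry over. Pictures are saved under pics/ and viewed, at most 10 in all, crops included, and the job is handed in when it is done.

Besides the shell and the picture viewer there is one more tool, called after "Emit:" by a JSON object that holds its "method" and its "body", one argument or row to a line. jog_arm: Moves the arm, as the interface text tells. Its arguments: {"type":"object","properties":{"motion":{"type":"array"},"grip_force":{"type":"number"}},"required":["motion"]}

```bash
mkdir -p pics; cat > h.py <<'E'
import numpy as np, cv2
from station import bot
from scipy.spatial.transform import Rotation as R
def rot(q): return R.from_quat([q[1],q[2],q[3],q[0]]).as_matrix()
def shot(name):
    o=bot.get_obs(); p=bot.read_camera(name)
    if name=='wrist':
        T=np.eye(4);T[:3,:3]=rot(o['tool_rot']);T[:3,3]=o['eef_pos'];T=T@np.array(p['tool_from_camera'])
    else: T=np.array(p['T'])
    return p,T
def ray(p,T,xy,z):
    d=T[:3,:3]@np.linalg.solve(np.array(p['camera_matrix']),[xy[0],xy[1],1.]);o=T[:3,3]
    return o+d*(z-o[2])/d[2]
P=dict(pad1_top=(-.1,.006,.027),pad2_top=(-.06,.015,.027),pad3_top=(-.02,-.004,.027),pad4_top=(.02,-.016,.027),pad5_top=(.06,.002,.027),nose_top=(.104,0,.034))
def pts(cam):
    p,T=shot(cam); r={}
    for n,v in P.items():
        for d in bot.tip_of(n,p)[:1]:
            r[n]=ray(p,T,d['xy'],v[2]); print(cam,n,np.round(d['xy']),round(d['score'],2),np.round(r[n]*1000,1))
    return p,T,r
def fit(r):
    k=list(r);A=np.array([complex(*P[n][:2]) for n in k]);B=np.array([complex(*r[n][:2]) for n in k])
    s=np.sum((B-B.mean())*np.conj(A-A.mean()));u=s/abs(s);t=B.mean()-u*A.mean()
    print('origin',t,'yaw',np.angle(u),'res mm',np.round(abs(B-u*A-t)*1000,1)); return u,t
E
python3 - <<'E'
from h import *
o=bot.get_obs();print({k:np.round(v,3) for k,v in o.items()});print(rot(o['tool_rot']).round(3))
for c in('top','side'):
    p,T,r=pts(c); cv2.imwrite(f'pics/{c}1.png',p['pixels'][:,:,::-1])
    if len(r)>2: fit(r)
    for n,h in (('duck_yellow',0),('duck_blue',0),('figure',0),('bangle',0),('tub',0),('toybox',0)):
        for d in bot.tip_of(n,p)[:1]: print(n,round(d['score'],2),np.round(ray(p,T,d['xy'],h)*1000))
E
```

```text
{'t': np.float64(0.0), 'q': array([-1.254,  0.478,  0.022,  1.556, -0.012,  1.109, -0.083]), 'joint_vel': array([-0.001, -0.002, -0.   ,  0.   , -0.001,  0.002, -0.002]), 'joint_torque': array([-0.0000e+00, -5.9644e+01,  1.6080e+00, -2.8119e+01,  1.2000e-02,
        9.0000e-03,  0.0000e+00]), 'eef_pos': array([0.278, 0.614, 0.23 ]), 'tool_rot': array([-0.   ,  0.211,  0.978, -0.001]), 'contact_force': array([ 0.373, -0.398,  0.022]), 'torque': array([0.05 , 0.039, 0.04 ]), 'grasp_force': np.float64(0.0), 'gripper_width': np.float64(1.0)}
[[-0.911  0.412 -0.001]
 [ 0.412  0.911 -0.002]
 [-0.    -0.002 -1.   ]]
top pad1_top [219. 177.] 0.59 [672.  124.2  27. ]
top pad2_top [231. 188.] 0.44 [642.6  95.2  27. ]
top pad3_top [227. 204.] 0.56 [602.7 103.3  27. ]
top pad4_top [233. 220.] 0.63 [562.2  89.1  27. ]
top pad5_top [247. 230.] 0.48 [536.4  54.   27. ]
top nose_top [254. 245.] 0.51 [500.6  38.4  34. ]
origin (0.586419995242538+0.08480569093243052j) yaw -2.6501765306157483 res mm [6.  6.  5.5 1.  2.1 6.4]
duck_yellow 0.71 [617.  -7.   0.]
duck_blue 0.73 [575. 179.   0.]
figure 0.64 [496. 159.   0.]
bangle 0.69 [701.  35.   0.]
tub 0.87 [546. 392.   0.]
toybox 0.82 [ 562. -431.    0.]
side pad1_top [280. 190.] 0.36 [681.6 117.6  27. ]
side pad2_top [273. 194.] 0.51 [649.3 110.6  27. ]
side pad3_top [261. 202.] 0.41 [598.8 100.3  27. ]
side pad4_top [253. 208.] 0.65 [563.7  90.5  27. ]
side pad5_top [253. 216.] 0.4 [539.   60.2  27. ]
side nose_top [244. 223.] 0.5 [493.1  39.3  34. ]
origin (0.5879768563239984+0.08714861852456623j) yaw -2.6814647193514025 res mm [ 8.7 10.3  5.3  2.3  4.2  2.4]
duck_yellow 0.68 [603. -22.   0.]
duck_blue 0.64 [578. 170.   0.]
figure 0.74 [493. 159.   0.]
bangle 0.67 [696.  28.   0.]
tub 0.41 [ 570. -442.    0.]
toybox 0.63 [ 570. -437.    0.]
```

Emit:
{"method": "jog_arm", "body": {
  "motion": [
    [0,0,0,-50,-36,-5,0],
    [0,0,0,-99,-72,-10,0],
    [0,0,0,-148,-108,-15,0],
    [0,0,0,-198,-145,-20,0],
    [0,0,0,-248,-181,-20,0],
    [0,0,0,-297,-217,-20,0],
    [0,0,0,-346,-253,-20,0],
    [0,0,0,-396,-290,-20,0],
    [0,0,0,-446,-326,-20,0],
    [0,0,0,-495,-362,-20,0]
  ],
  "grip_force": 20
}}

```text
t: 2.55
eef_pos: [0.5809, 0.0795, 0.2517]
tool_rot: [0.0, 0.211, 0.978, 0.0]
contact_force: [1.1, -0.0, -0.1]
gripper_width: -0.002
grasp_force: 0.0
```

```bash
python3 - <<'E'
from h import *
o=bot.get_obs();print({k:np.round(o[k],3) for k in('t','eef_pos','tool_rot','contact_force','gripper_width')});print(rot(o['tool_rot']).round(3))
p,T,r=pts('wrist'); cv2.imwrite('pics/w1.png',p['pixels'][:,:,::-1])
print(np.round(p['tool_from_camera'],3)); 
if len(r)>2: fit(r)
E
```

```text
{'t': np.float64(2.55), 'eef_pos': array([0.581, 0.079, 0.252]), 'tool_rot': array([0.   , 0.211, 0.978, 0.   ]), 'contact_force': array([ 1.081, -0.026, -0.115]), 'gripper_width': np.float64(-0.002)}
[[-0.911  0.412  0.001]
 [ 0.412  0.911  0.   ]
 [-0.001  0.001 -1.   ]]
wrist pad1_top [344. 235.] 0.71 [676.4 122.1  27. ]
wrist pad3_top [302. 186.] 0.65 [599.2  99.8  27. ]
wrist pad4_top [284. 158.] 0.76 [561.6  93.5  27. ]
wrist pad5_top [242. 148.] 0.58 [532.4  56.2  27. ]
wrist nose_top [212. 122.] 0.57 [494.5  39.9  34. ]
[[ 0.001 -0.955 -0.297  0.076]
 [ 1.     0.     0.001  0.001]
 [-0.001 -0.297  0.955 -0.143]
 [ 0.     0.     0.     1.   ]]
origin (0.5853566267793814+0.0857843633764327j) yaw -2.6843840395851175 res mm [2.8 2.8 2.5 1.3 2.5]
```

View pics/w1.png

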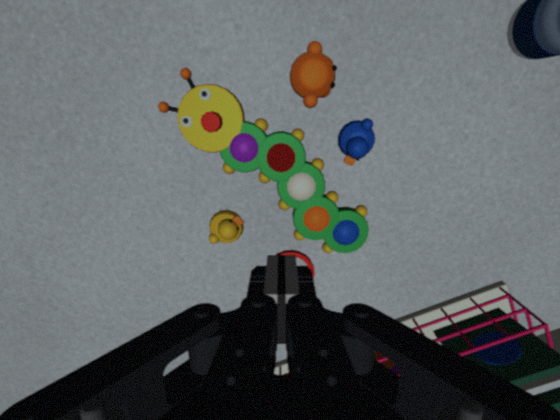

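View pics/top1.png

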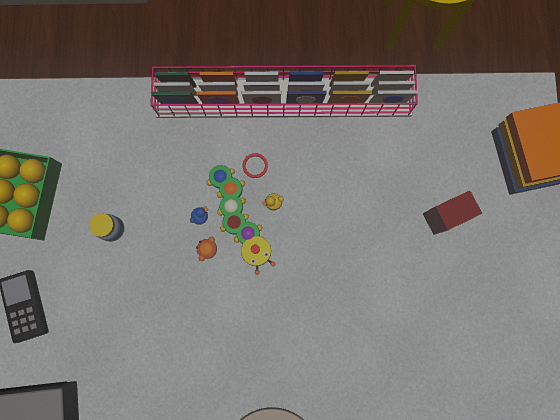

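```bash
python3 - <<'E'
from h import *
p,T=shot('wrist'); g=cv2.cvtColor(p['pixels'],cv2.COLOR_RGB2HSV)
o=bot.get_obs();Rt=rot(o['tool_rot']);e=np.array(o['eef_pos'])
G=dict(pad1_top=(346,232),pad2_top=(316,219),pad3_top=(302,186),pad4_top=(281,157),pad5_top=(244,148),nose_top=(211,122))
r={}
for n,(x,y) in G.items():
    lab=cv2.cvtColor(p['pixels'],cv2.COLOR_RGB2LAB).astype(float)
    m=(np.linalg.norm(lab-np.median(lab[y-2:y+3,x-2:x+3].reshape(-1,3),0),axis=2)<35).astype(np.uint8)
    _,L,s,c=cv2.connectedComponentsWithStats(m); k=L[y,x]
    r[n]=ray(p,T,c[k],P[n][2]-(.003 if n[0]=='p' else .003)); print(n,c[k].round(1),s[k][2:],(r[n]*1000).round(1))
u,t=fit(r)
for n in P:
    w=u*complex(*P[n][:2])+t
    for q in((w.real,w.imag),r[n][:2]): print(n,np.round(np.array(q)*1000,1),'tool',np.round(Rt.T@(np.array([*q,P[n][2]])-e)*1000,1))
E
```

```text
pad1_top [343.3 234.8] [ 26  25 495] [675.1 125.5  24. ]
pad2_top [313.8 221.1] [ 27  25 537] [644.   99.4  24. ]
pad3_top [298.5 189. ] [ 28  27 597] [600.   98.2  24. ]
pad4_top [278.2 160.1] [ 28  29 602] [559.6  90.5  24. ]
pad5_top [241.3 150.2] [ 28  29 610] [532.4  57.1  24. ]
nose_top [208.  124.4] [ 19  20 305] [492.6  37.6  31. ]
origin (0.5843224888126441+0.08545820563973064j) yaw -2.6654024883269605 res mm [1.  0.6 0.3 0.4 1.1 0.8]
pad1_top [675.9 126. ] tool [-70.7  78.4 224.2]
pad1_top [675.1 125.5] tool [-70.2  77.6 224.2]
pad2_top [644.5  99.6] tool [-52.8  41.5 224.2]
pad2_top [644.   99.4] tool [-52.5  41.1 224.2]
pad3_top [600.3  98.2] tool [-13.1  22.1 224.2]
pad3_top [600.   98.2] tool [-12.8  22.  224.2]
pad4_top [559.2  90.5] tool [ 21.3  -1.7 224.2]
pad4_top [559.6  90.5] tool [ 20.9  -1.6 224.2]
pad5_top [531.9  56.2] tool [ 32.1 -44.2 224.2]
pad5_top [532.4  57.1] tool [ 32.  -43.2 224.2]
nose_top [491.9  37.8] tool [ 61.1 -77.4 217.2]
nose_top [492.6  37.6] tool [ 60.4 -77.2 217.2]
```

Emit:
{"method": "jog_arm", "body": {
  "motion": [
    [0,0,0,-24,26,50,0],
    [0,0,0,-48,52,100,0],
    [0,0,0,-70,78,150,0],
    [0,0,0,-70,78,195,0],
    [0,0,0,-70,78,212,0],
    [0,0,0,-70,78,212,0],
    [0,0,0,-70,78,212,0]
  ]
}}

```text
t: 3.82
eef_pos: [0.6773, 0.1237, 0.0417]
tool_rot: [0.002, 0.211, 0.978, 0.001]
contact_force: [-0.4, 0.6, 0.3]
gripper_width: 0.001
grasp_force: 0.0
```

```bash
python3 - <<'E'
from h import *
p,T=shot('wrist'); cv2.imwrite('pics/w2.png',p['pixels'][:,:,::-1])
o=bot.get_obs();print(np.round(o['eef_pos'],4),rot(o['tool_rot']).round(4),np.round(o['contact_force'],2))
p,T=shot('side'); cv2.imwrite('pics/s2.png',cv2.resize(p['pixels'][130:270,180:360,::-1],None,fx=4,fy=4))
E
```

```text
[0.6774 0.1237 0.0419] [[-0.9111  0.4122  0.0038]
 [ 0.4122  0.9111  0.001 ]
 [-0.003   0.0025 -1.    ]] [ 0.41 -0.97  0.44]
```

View pics/w2.png

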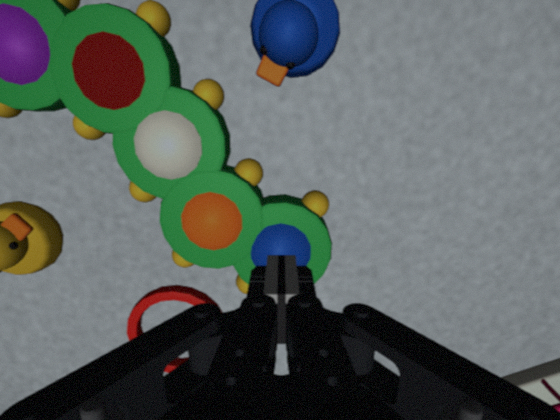

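View pics/s2.png

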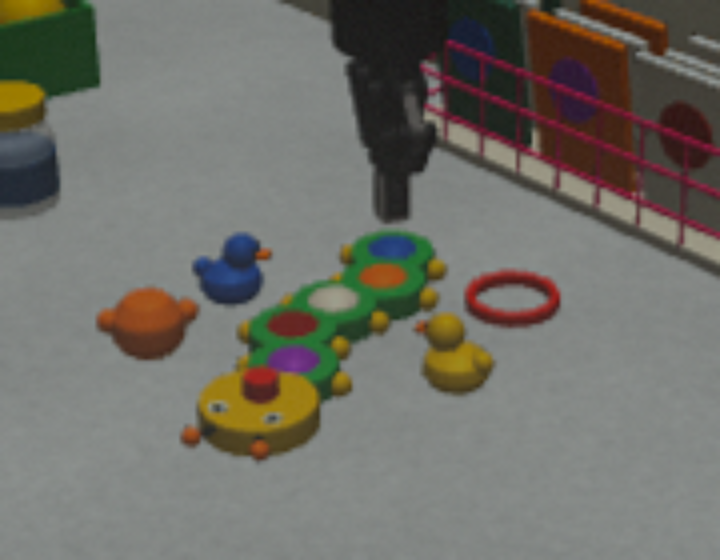

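Emit:
{"method": "jog_arm", "body": {
  "motion": [
    [0,0,0,2,1,7,0],
    [0,0,0,2,1,13,0],
    [0,0,0,2,1,15,0],
    [0,0,0,2,1,17,0],
    [0,0,0,2,1,18.5,0],
    [0,0,0,2,1,18.5,0]
  ]
}}

```text
t: 4.68
eef_pos: [0.6745, 0.1252, 0.0216]
tool_rot: [-0.0, 0.211, 0.978, 0.0]
contact_force: [-2.9, 0.0, 7.6]
gripper_width: -0.002
grasp_force: 3.5
```

Emit:
{"method": "jog_arm", "body": {
  "motion": [
    [0,0,0,0,0,-2,0],
    [0,0,0,4,-8,-4,0],
    [0,0,0,8,-17,-4.5,0],
    [0,0,0,13,-27,-4,0],
    [0,0,0,17,-36,-2.5,0],
    [0,0,0,17,-36,-1,0],
    [0,0,0,17,-36,-1,0],
    [0,0,0,17,-36,-1,0]
  ]
}}

```text
t: 5.68
eef_pos: [0.6445, 0.0996, 0.0218]
tool_rot: [0.0, 0.211, 0.978, 0.0]
contact_force: [-0.7, -1.0, 2.5]
gripper_width: -0.001
grasp_force: 0.9
```

```bash
python3 - <<'E'
from h import *
p,T=shot('wrist'); cv2.imwrite('pics/w3.png',p['pixels'][:,:,::-1])
o=bot.get_obs();print(np.round(o['eef_pos'],4),np.round(o['contact_force'],2))
p,T=shot('side'); cv2.imwrite('pics/s3.png',cv2.resize(p['pixels'][170:250,210:310,::-1],None,fx=7,fy=7,interpolation=cv2.INTER_CUBIC))
E
```

```text
[0.6446 0.0996 0.0218] [-0.95 -1.43  1.79]
```

View pics/s3.png

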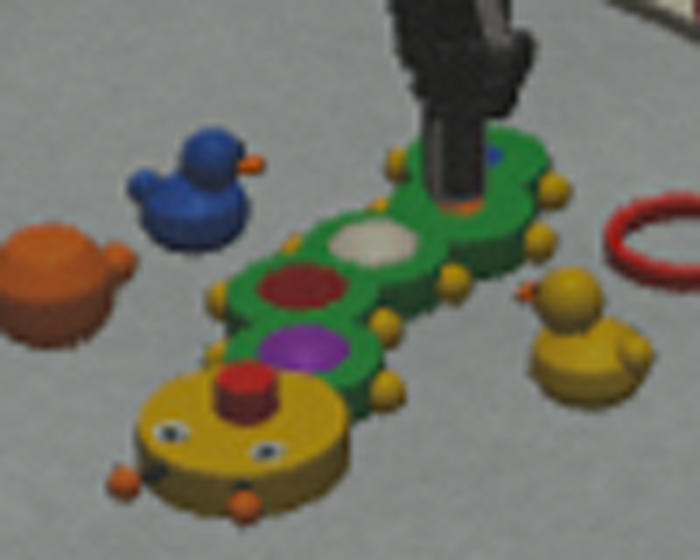

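View pics/w3.png

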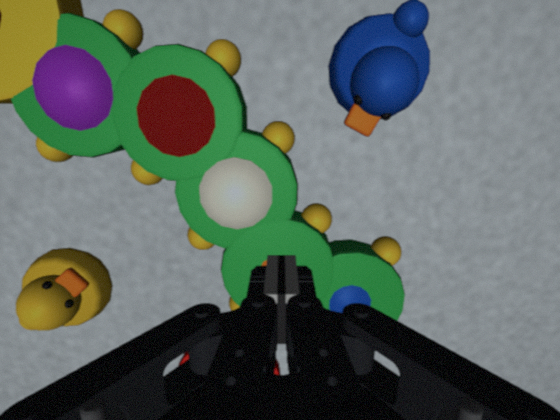

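Emit:
{"method": "jog_arm", "body": {
  "motion": [
    [0,0,0,3,-1,-2,0],
    [0,0,0,12,-6,-3.5,0],
    [0,0,0,21,-11,-4,0],
    [0,0,0,31,-15,-3.5,0],
    [0,0,0,40,-20,-2,0],
    [0,0,0,40,-20,-0.5,0],
    [0,0,0,40,-20,-0.5,0],
    [0,0,0,40,-20,-0.5,0]
  ]
}}

```text
t: 6.78
eef_pos: [0.5998, 0.0976, 0.0222]
tool_rot: [0.0, 0.211, 0.978, 0.0]
contact_force: [-0.5, -0.1, 0.3]
gripper_width: 0.001
grasp_force: 0.0
```

```bash
python3 - <<'E'
from h import *
o=bot.get_obs();print(np.round(o['eef_pos'],4),np.round(o['contact_force'],2))
p,T,r=pts('wrist')
E
```

```text
[0.5998 0.0976 0.0222] [-0.53 -0.08  0.25]
wrist pad1_top [384. 370.] 0.53 [672.2 125.4  27. ]
wrist pad4_top [227. 210.] 0.81 [560.2  90.9  27. ]
wrist pad5_top [125. 184.] 0.62 [531.5  56.1  27. ]
wrist nose_top [ 24. 118.] 0.63 [493.2  38.1  34. ]
```

Emit:
{"method": "jog_arm", "body": {
  "motion": [
    [0,0,0,2,-1,-2,0],
    [0,0,0,10,-7,-3.5,0],
    [0,0,0,18,-12,-4,0],
    [0,0,0,26,-18,-3.5,0],
    [0,0,0,34,-23,-1.5,0],
    [0,0,0,34,-23,0,0],
    [0,0,0,34,-23,0,0],
    [0,0,0,34,-23,0,0]
  ]
}}

```text
t: 8.12
eef_pos: [0.5593, 0.0907, 0.0222]
tool_rot: [0.0, 0.211, 0.978, 0.0]
contact_force: [-0.3, 0.5, 0.1]
gripper_width: 0.001
grasp_force: 0.0
```

Emit:
{"method": "jog_arm", "body": {
  "motion": [
    [0,0,0,1,-2,-2,0],
    [0,0,0,3,-12,-3.5,0],
    [0,0,0,6,-22,-4,0],
    [0,0,0,8,-32,-3.5,0],
    [0,0,0,11,-42,-1.5,0],
    [0,0,0,11,-42,0,0],
    [0,0,0,11,-42,0,0],
    [0,0,0,11,-42,0,0]
  ]
}}

```text
t: 9.12
eef_pos: [0.5319, 0.0574, 0.0222]
tool_rot: [0.0, 0.211, 0.978, 0.0]
contact_force: [-0.5, 0.6, 0.3]
gripper_width: -0.002
grasp_force: 0.0
```

```bash
python3 - <<'E'
from h import *
o=bot.get_obs();print(np.round(o['eef_pos'],4),np.round(o['contact_force'],2))
p,T,r=pts('wrist'); pts('side')
E
```

```text
[0.5319 0.0574 0.0222] [-0.52  0.58  0.29]
wrist pad4_top [360. 293.] 0.89 [556.2  90.   27. ]
wrist pad5_top [272. 272.] 0.71 [528.  56.  27.]
wrist nose_top [199. 223.] 0.87 [490.8  38.9  34. ]
side pad1_top [276. 190.] 0.58 [670.6 120.7  27. ]
side pad3_top [265. 202.] 0.43 [605.   92.3  27. ]
side nose_top [244. 220.] 0.43 [499.3  48.2  34. ]
```

Emit:
{"method": "jog_arm", "body": {
  "motion": [
    [0,0,0,0,0,-10,0],
    [0,0,0,1,-1,-20,0],
    [0,0,0,10,-12,-22,0],
    [0,0,0,20,-24,-22,0],
    [0,0,0,28,-34,-20,0],
    [0,0,0,28,-34,-18,0],
    [0,0,0,28,-34,-18,0]
  ]
}}

```text
t: 10.7
eef_pos: [0.4923, 0.0376, 0.0401]
tool_rot: [-0.0, 0.211, 0.978, 0.0]
contact_force: [0.7, -0.1, -0.4]
gripper_width: -0.0
grasp_force: 0.0
```

```bash
python3 - <<'E'
from h import *
o=bot.get_obs();print(np.round(o['eef_pos'],4),np.round(o['contact_force'],2))
p,T,r=pts('wrist')
p,T=shot('side'); cv2.imwrite('pics/s4.png',cv2.resize(p['pixels'][170:250,210:310,::-1],None,fx=7,fy=7,interpolation=cv2.INTER_CUBIC))
E
```

```text
[0.4923 0.0376 0.0401] [ 0.66 -0.13 -0.4 ]
wrist pad4_top [409. 320.] 0.6 [556.1  88.9  27. ]
wrist pad5_top [335. 299.] 0.77 [526.3  56.2  27. ]
wrist nose_top [278. 266.] 0.87 [491.8  37.4  34. ]
```

View pics/s4.png

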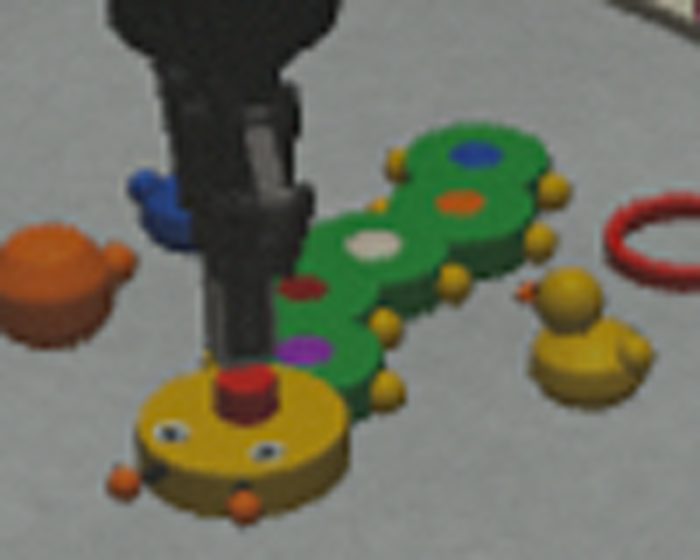

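Emit:
{"method": "jog_arm", "body": {
  "motion": [
    [0,0,0,0,0,3,0],
    [0,0,0,0,0,6,0],
    [0,0,0,0,0,8,0],
    [0,0,0,0,0,10,0],
    [0,0,0,0,0,12,0],
    [0,0,0,0,0,12,0],
    [0,0,0,0,0,12,0],
    [0,0,0,0,0,12,0]
  ]
}}

```text
t: 12.1
eef_pos: [0.4922, 0.0375, 0.0284]
tool_rot: [0.0, 0.211, 0.978, 0.0]
contact_force: [-1.7, 0.5, 3.5]
gripper_width: -0.0
grasp_force: 1.3
```

```bash
python3 - <<'E'
from h import *
p,T=shot('side'); cv2.imwrite('pics/s5.png',cv2.resize(p['pixels'][170:250,210:310,::-1],None,fx=7,fy=7,interpolation=cv2.INTER_CUBIC))
o=bot.get_obs();print(np.round(o['eef_pos'],4),np.round(o['contact_force'],2))
E
```

```text
[0.4922 0.0375 0.0284] [-1.72  0.8   2.82]
```

View pics/s5.png

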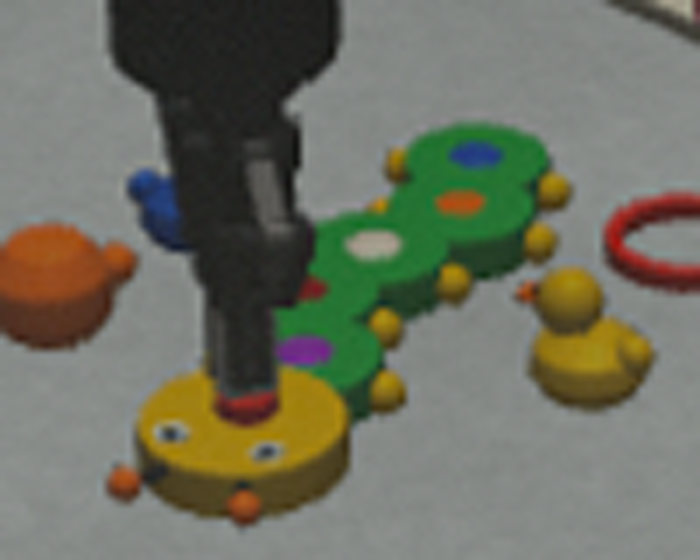

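The nose (crop pixel 245,408) is clearly held down, all the bubbles are in, and the toy has not moved.

```bash
python3 -c "
from station import bot
print(bot.hand_in())"
```

```text
the job is handed in; nothing more can be done
None
```

I pushed in all five bubbles from tail to head, then handed the job in at about 12 s with the red nose held down about 5–6 mm; the last picture showed the toy and its neighbours unmoved.

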